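# Let the paperweight slide down the tilting reading board

## Robot

A 7-joint arm with a two-finger parallel gripper is mounted at the origin on the work surface. World frame = base frame: x ahead of the robot, y to its left, z up, the work surface at z = 0. Lengths are in m, angles in rad, forces in N, time in s.
With the tool pointing down it reaches from about 0.35 to 0.9 m from the base axis. Payload 8.1 kg.
Tool frame: the origin (TCP) lies midway between the tips of the shut fingers; the grasp point (between the pads) lies 19 mm behind it; z points along the fingers, y is the line along which they close (so a half turn about z gives the same grasp; the last joint's range is limited). The gripper opens to 92 mm and grips with 3 to 60 N. Pads are 19 mm wide; open, the fingers measure 130 mm over their backs; the gripper's body (75 mm by 190 mm) begins 47 mm behind the grasp point.
Start: joints at [1.19, 0.434, 0.025, 1.573, -0.012, 1.134, -0.075], TCP at [0.171, -0.601, 0.227] pointing down, gripper open.
Joint ranges: [-2.62, 2.62], [-0.44, 2.09], [-1.27, 1.32], [0.08, 2.57], [-1.32, 4.46], [0.12, 2], [-2.74, 2.74]. Speed limits (rad/s): [2.22, 2.22, 3.01, 3.01, 3.14, 3.14, 3.14].

## Interface

Orientations are given as a rotation vector (axis times angle).
In Python, from rig import robot, read_camera, camera_info, find_in, outline_of, place_of gives the robot as it stands.
- The arm moves only by the tool play_rows, never from a script. Its argument "plan" is one flat list of numbers, 6 for each row, row after row: the shift along the tool's x, y, z scaled (see below), then the turn, a rotation vector about the tool's x, y, z scaled (see below). A call has 1 to 20 rows; each row is the pose to reach, as a shift and turn from the pose commanded when the call began, along the tool's axes at that moment; what a row does not reach only later rows make up. The controller multiplies each number of a shift by 200 mm and each number of a turn by 30 degrees. A row lasts 1/10 s, in which the tool goes at most 50 mm and 8.59 degrees, less where a joint would pass 70% of its speed; a pose out of reach is approached as far as the arm can. A call with a number of a shift or a turn outside -1 to 1 is refused whole. A call with a gripper value outside its range is refused whole. "hand" is the opening, from 0 (shut) to 1 (fully open), set as the call begins (left out, the last holds). The fingers move at their own pace and stop on an object; "grip_force" is the grip in N (left out, the last holds). Time passes only in rows, so rows that repeat a pose let the fingers close. It gives the time, the measured TCP pose, the force, the opening and the grip force at its end, in the units of the state.
- robot.sense(): the state, without advancing time (a new reading comes with each control period).
- read_camera(name): name is "scene" or "side" or "wrist"; returns the picture (400x640x3 uint8, red, green, blue); there is no depth.
- camera_info(name): a dict with "intrinsics" (3x3 intrinsics, pixels), "rvec" (rotation vector, rad) and "tvec" (3), from world to camera coordinates, as OpenCV has them. Camera axes: x right, y down, z forward; pixel columns grow to the right and rows downward; lengths in m; the calibration is good to about 2 mm. A picture is of the moment at which its call begins: read the wrist's pose just before it. camera_info takes no time and is no camera call; for the wrist camera it gives the pose at the moment of the call.
- robot.finish_job(): hands the job in; it is judged then, once.
Trained networks look in the newest picture that a camera, given by its name, has taken for a name from the list of things; names that differ only in an ending like _2 or _b are one class to them, and where a whole thing is asked for, a point or a joint stands for the part that bears it (a point fixed in the world has none). Each returns a list of dicts, best first, with "conf" (0 to 1); they miss things now and then, are a little off and sometimes report something else, mostly with a low value. They report only what shows in the picture. A call takes as long as a camera call. They do not tell look-alikes from the thing itself.
- find_in(camera, query): "pixel" ([column, row] in pixels, amid what is visible of it).
- outline_of(camera, query): "region" (400x640 bool, what is visible of it) and "pixel" ([column, row] in pixels, amid what is visible of it).
- place_of(camera, query): "pixel" ([column, row] in pixels: a listed point, or the origin of a listed thing).
The state is a dict: "clock": time; "qpos": joint angles; "qd": joint speeds; "joint_torque": joint torques, N m; "ee_pos": TCP position; "orientation": TCP orientation; "wrist_force": force on the tool from outside, world axes, zero at the start; "ft_torque": the same for the moment, N m; "width": finger opening in m; "finger_force": force on a finger pad.
Only numpy, scipy, OpenCV 4.12 (cv2) and the standard library are available. Lean on these libraries where they do the work, as an engineer would, in place of code of your own. Each camera call takes 0.05 s, during which the arm holds its last target. There are 200 camera calls.

## Task

Using the brass knob, slowly raise the hinged top of the wooden reading board just until the glass paperweight starts to slide, and hold that angle until it has come gently to rest against the foot ledge; the silicone phone case beside it must stay where it lies. Then lower the top all the way down without dropping it and let go. Do not touch the glass or the phone case, do not squeeze or wrench the knob hard, and leave everything else on the chest alone.

Things in the scene. Friction and masses are not known exactly. Their poses are not given: they have to be found in the camera images.
- top (a joint): tilt of the board's hinged top, rad: 0 flat on its base, growing as the knob end is raised (stops at 0.75). The plain wooden top is 260 mm from knob edge to hinge, 320 mm wide, 12 mm thick, 0.45 to 0.7 kg; when flat its upper face is 48 mm above the chest. The hinge has little friction: the top falls shut if let go.
- knob (a point): centre of the brass knob, a drum 26 mm across and 28 mm long lying along y, 50 mm out from the middle of the board's knob edge on a 10 mm stem; 48 mm above the chest when flat. Pinched from above across its flat ends (fingers closing along y) it pivots between the fingers as the top tilts. Axes of the hinged top: x along the board from knob to hinge, y across, z out of its upper face.
- ledge (a point): middle of the inner face of the foot ledge (12 mm thick, 18 mm high, full width), at the board's upper face; 298 mm from the knob along x. Axes as for the knob. The hinge line runs along y, 12 mm beyond this point in x and 12 mm below it in z, so the knob moves on a circle of 310 mm about the hinge line.
- weight_mid (a point): centre (18 mm up) of the greenish glass paperweight, a round dome 70 mm across, 36 mm high, flat base, 0.2 to 0.31 kg, in the left or right half of the top, 140 to 185 mm from the ledge. Against the ledge its centre is 35 mm from the ledge's face. The tilt at which it starts to slide differs from run to run, 0.17 to 0.45 rad.
- case_mid (a point): centre (5.5 mm up) of the dark silicone phone case, a shallow open shell 152 x 76 x 11 mm, about 45 g, in the other half of the top, long side along the slope. It grips better: it starts to slide at a tilt 0.06 to 0.12 rad steeper than the paperweight of the same run.
- bank: black plastic power bank, 140 x 68 x 16 mm, on the chest beside the board; origin at the centre of its underside.
- penpot: square wooden pen holder, 75 x 75 x 100 mm, pens up to 155 mm high, on the chest beside the board; origin at the centre of its underside.
- jar: small white cream jar, 52 mm across, 50 mm high, on the chest beside the board, near the pen holder; origin at the centre of its underside.
- cashbox: steel cash box, 154 x 204 x 88 mm with a top handle up to 108 mm and a key in its lock, at the left side; origin at the centre of its underside.
- mug: blue mug, 80 mm across, 90 mm high, at the right side; origin at the centre of its underside.
- lotion: white lotion bottle, 56 mm across, 170 mm high, at the right side; origin at the centre of its underside.
Mind the look-alikes: they are no part of the job. Of the things like the part that bears weight_mid, leave any that is purple or red; of the rest the smaller one is meant.

How it is judged:
On the way, in this order (a step that is already met when the one before it is completed fails the run):
1. the top is raised more than 0.1 rad, the paperweight still lying in the upper part (centre over 110 mm from the ledge's face) (value of joint top above 0.1 rad and x of weight_mid in the frame of ledge below -0.11 m), for 0.2 s.
2. the top is held tilted (over 0.1 rad) with the paperweight at rest against the ledge (centre within 41 mm of its face) (value of joint top above 0.1 rad and x of weight_mid in the frame of ledge above -0.041 m and velocity of joint top between -0.1 and 0.1 rad/s), for 0.3 s.
At the end, for the whole second after the job is handed in: The top lies flat (under 0.02 rad), the paperweight lies upright and still against the ledge (centre within 43 mm of the ledge's face, that is within 8 mm of touching), the phone case lies still within 12 mm of where it was (value of joint top below 0.02 rad and x of weight_mid in the frame of ledge above -0.043 m and linear speed of each of weight, case below 0.02 m/s and angle between weight_mid's own z axis and vertical below 0.1 rad and distance of case_mid from where it was at the start of the episode below 0.012 m).
It fails at once if the robot touches the paperweight or the phone case (over 0.3 N) (contact force between any of the fingers, the arm and weight above 0.3 N or contact force between any of the fingers, the arm and case above 0.3 N).
It fails at once if the paperweight rushes down (over 0.4 m/s) or strikes the ledge hard (over 30 N) (linear speed of weight above 0.4 m/s or contact force between weight and top above 30 N).
It fails at once if the top is dropped (closing faster than 0.8 rad/s), or is not held while the paperweight slides (swung faster than 0.2 rad/s while the glass is 100 to 50 mm from the ledge) (velocity of joint top below -0.8 rad/s or (x of weight_mid in the frame of ledge between -0.1 and -0.05 m and (velocity of joint top above 0.2 rad/s or velocity of joint top below -0.2 rad/s))).
It fails at once if the knob is crushed or the hinge forced (squeeze of both fingers and push together over 90 N) (contact force between the fingers and top above 90 N).
It fails at once if another thing on the chest is moved by more than 20 mm (distance of any of bank, penpot, jar, cashbox, mug, lotion from where it was at the start of the episode above 0.02 m).
It also fails if it takes over 72 s, if anything falls off the work surface, if the arm or the gripper's body presses on something with over 40 N, if the wrist force passes 120 N, or if a joint passes its speed limit or range.

## Working session

There is one attempt and no reset: what is moved stays moved. The work goes in short steps, Python scripts to look and compute and a tool call to move; the robot and the scene stay as the last step left them, time stands still between calls to the robot, and variables do not carry over. Pictures are saved under pics/ and viewed, at most 10 in all, crops included, and the job is handed in when it is done.

Besides the shell and the picture viewer there is one more tool, called after "Call:" as name(argument=value, ...) on one line, values as JSON. play_rows: Moves the arm, as the interface text tells. Shifts and turns lie within -1 to 1; 1 stands for 200 mm of shift or 30 degrees of turn. Its arguments: {"type":"object","properties":{"plan":{"type":"array"},"hand":{"type":"number"},"grip_force":{"type":"number"}},"required":["plan"]}

```bash
mkdir -p pics; ls; cat > h.py <<'E'
import numpy as np, cv2
from rig import robot, read_camera, camera_info, find_in, outline_of, place_of
from scipy.spatial.transform import Rotation as R
def cam(n):
    i=camera_info(n); K=np.array(i["intrinsics"],float).reshape(3,3); Rm=R.from_rotvec(i["rvec"]).as_matrix(); t=np.array(i["tvec"],float)
    return K,Rm,t
def ray(n,px):
    K,Rm,t=cam(n); d=Rm.T@np.linalg.inv(K)@np.array([px[0],px[1],1.]); return -Rm.T@t, d/np.linalg.norm(d)
def onz(n,px,z):
    o,d=ray(n,px); return o+d*(z-o[2])/d[2]
def proj(n,P):
    K,Rm,t=cam(n); c=Rm@np.array(P,float)+t; p=K@c; return p[:2]/p[2]
def tri(l):
    A=np.zeros((3,3));b=np.zeros(3)
    for o,d in l:
        M=np.eye(3)-np.outer(d,d);A+=M;b+=M@o
    return np.linalg.solve(A,b)
E
python3 - <<'E'
from h import *
np.set_printoptions(precision=3,suppress=True)
s=robot.sense(); print(s)
ims=[]
for n in("scene","side"):
    im=read_camera(n)[:,:,::-1].copy(); cv2.imwrite(f"pics/{n}0.png",im)
    for q,z in(("knob",.048),("ledge",.048),("weight_mid",.066),("case_mid",.0535)):
        for r in place_of(n,q): print(n,q,np.round(r["pixel"],1),round(r["conf"],2),onz(n,r["pixel"],z))
E
```

```text
pics
{'clock': 0.0, 'qpos': array([ 1.19 ,  0.435,  0.025,  1.574, -0.012,  1.134, -0.075]), 'qd': array([-0.   ,  0.001, -0.001,  0.   , -0.002, -0.   , -0.   ]), 'joint_torque': array([ -0.   , -66.785,   0.985, -31.446,  -0.06 ,   0.043,   0.   ]), 'ee_pos': array([ 0.171, -0.601,  0.226]), 'orientation': array([-3.11 , -0.435,  0.001]), 'wrist_force': array([ 0.252, -0.582,  0.561]), 'ft_torque': array([ 0.068,  0.017, -0.005]), 'finger_force': 0.0, 'width': 0.09181672172639367}
scene knob [305.4 160.7] 0.55 [ 0.428 -0.158  0.048]
scene knob [313.6 184.3] 0.3 [ 0.526 -0.045  0.048]
scene ledge [274.8 210.8] 0.94 [ 0.729 -0.079  0.048]
scene weight_mid [340.8 166.9] 0.82 [ 0.393 -0.004  0.066]
scene weight_mid [372.2 182.7] 0.78 [0.401 0.149 0.066]
scene weight_mid [314.5 152.7] 0.61 [ 0.381 -0.145  0.066]
scene weight_mid [311.2 181.8] 0.51 [ 0.535 -0.05   0.066]
scene case_mid [272.4 177.9] 0.59 [ 0.595 -0.199  0.054]
side knob [362.2 189.6] 0.81 [ 0.439 -0.146  0.048]
side knob [331.3 171.3] 0.39 [ 0.576 -0.202  0.048]
side ledge [283.4 185.4] 0.87 [ 0.71  -0.067  0.048]
side weight_mid [375.8 221. ] 0.91 [ 0.353 -0.     0.066]
side weight_mid [389.9 200.5] 0.75 [ 0.333 -0.108  0.066]
side weight_mid [323.2 199.5] 0.62 [ 0.544 -0.033  0.066]
side weight_mid [360.  258.6] 0.61 [0.357 0.16  0.066]
side case_mid [329.3 172.2] 0.76 [ 0.579 -0.188  0.053]
side case_mid [284.8 186.5] 0.33 [ 0.7   -0.058  0.053]
```

```bash
python3 - <<'E'
import cv2,numpy as np
a=cv2.imread("pics/scene0.png")[60:320,160:480];b=cv2.imread("pics/side0.png")[80:340,200:520]
cv2.imwrite("pics/crop0.png",cv2.resize(np.hstack([a,b]),(800,325),interpolation=cv2.INTER_CUBIC))
E
```

```text
(no output)
```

View pics/scene0.png

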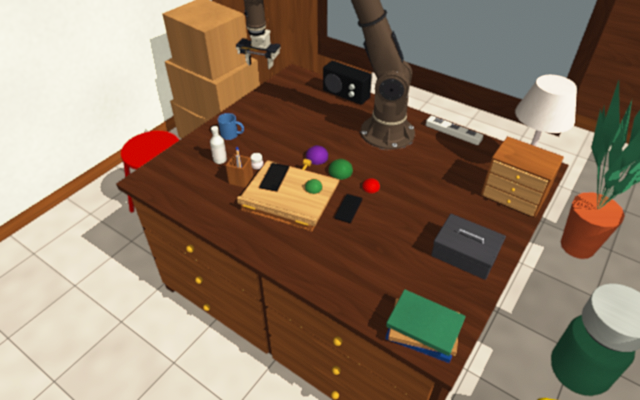

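View pics/side0.png

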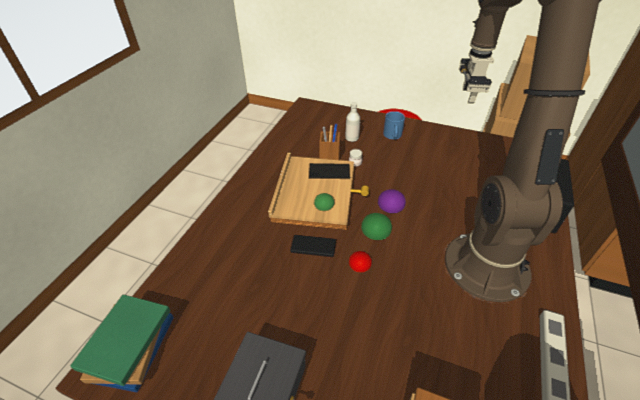

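The scene view shows four round things that could be taken for the weight: purple (316,155), a large green one (341,168), red (371,186), and a small green one on the board (313,186). I choose the small green dome on the board. The knob is at (306,162), and at (365,191) in the side view. Next I'll check the close crop and triangulate.

View pics/crop0.png

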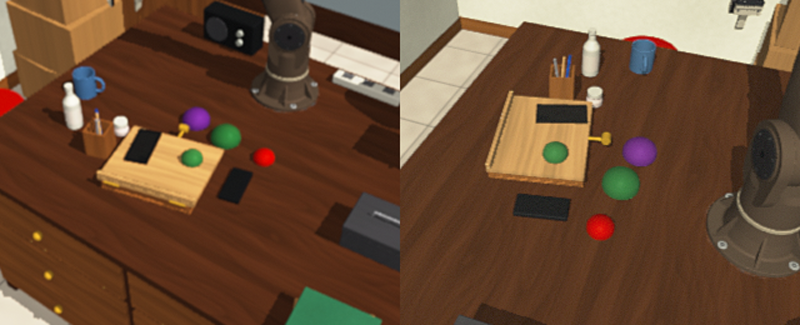

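```bash
python3 - <<'E'
from h import *
np.set_printoptions(precision=3,suppress=True)
for n in("scene","side"): read_camera(n)
for q in("knob","ledge","weight_mid","case_mid","bank","penpot","jar"):
    A=place_of("scene",q);B=place_of("side",q)
    for a in A:
        for b in B:
            ra,rb=ray("scene",a["pixel"]),ray("side",b["pixel"]);P=tri([ra,rb])
            e=np.linalg.norm(np.cross(ra[1],P-ra[0]))
            if e<.008: print(q,P,round(e,4),round(a["conf"],2),round(b["conf"],2),np.round(a["pixel"]),np.round(b["pixel"]))
print(robot.sense()["clock"])
E
```

```text
knob [ 0.436 -0.148  0.055] 0.0074 0.75 0.78 [307. 163.] [364. 186.]
ledge [ 0.724 -0.096  0.029] 0.0029 0.67 0.83 [272. 211.] [283. 184.]
weight_mid [0.501 0.059 0.163] 0.0034 0.96 0.67 [339. 168.] [326. 201.]
weight_mid [ 0.358 -0.034  0.02 ] 0.0017 0.96 0.67 [339. 168.] [376. 222.]
weight_mid [ 0.538 -0.039  0.058] 0.0018 0.65 0.67 [313. 184.] [326. 201.]
weight_mid [ 0.378 -0.159 -0.121] 0.0043 0.65 0.67 [313. 184.] [376. 222.]
weight_mid [ 0.345 -0.158  0.022] 0.0043 0.52 0.87 [316. 154.] [388. 200.]
weight_mid [0.364 0.127 0.026] 0.0026 0.49 0.66 [372. 183.] [360. 257.]
bank [ 0.526  0.104 -0.01 ] 0.0013 0.68 0.68 [344. 210.] [314. 245.]
jar [ 0.528 -0.343  0.002] 0.0007 0.53 0.53 [257. 165.] [354. 162.]
1.3
```

The crop confirms it: the smaller green dome sits on the board's left half and the case on the right half. The larger green, purple and red ones stand on the chest. I'll move in for a wrist view.

```bash
cat >> h.py <<'E'
def go(pos,rot=None,frm=None):
    "shift/turn numbers from the present pose"
    s=robot.sense(); R0=R.from_rotvec(s["orientation"]); 
    sh=R0.inv().apply(np.array(pos)-s["ee_pos"])/.2
    tu=(R0.inv()*rot).as_rotvec()/np.radians(30) if rot is not None else np.zeros(3)
    return np.round(np.r_[sh,tu],3)
def down(yaw): # tool z down, tool x at yaw
    c,s=np.cos(yaw),np.sin(yaw); return R.from_matrix(np.array([[c,s,0],[s,-c,0],[0,0,-1.]]))
E
python3 - <<'E'
from h import *
np.set_printoptions(precision=3,suppress=True)
K,Rm,t=cam("wrist"); s=robot.sense();R0=R.from_rotvec(s["orientation"])
print("cam in tool",R0.inv().apply(-Rm.T@t-s["ee_pos"]),"axis",R0.inv().apply(Rm.T[:,2]),"right",R0.inv().apply(Rm.T[:,0]),K)
print(go([.171,-.601,.33]),go([.42,-.15,.33],down(.23)))
for q in("mug","lotion","penpot"):
  for n in("scene","side"):
    for r in place_of(n,q)[:1]: print(q,n,onz(n,r["pixel"],0),r["conf"])
E
```

```text
cam in tool [ 0.076  0.    -0.157] axis [-0.283  0.001  0.959] right [-0.     1.    -0.001] [[277.136   0.    319.048]
 [  0.    277.136 199.599]
 [  0.      0.      1.   ]]
[-0.002 -0.001 -0.516  0.     0.     0.   ] [ 1.814 -1.828 -0.516  0.     0.     0.091]
mug scene [ 0.43  -0.595  0.   ] 0.81
mug side [ 0.433 -0.59  -0.   ] 0.93
lotion scene [ 0.583 -0.515  0.   ] 0.98
lotion side [ 0.584 -0.507  0.   ] 0.67
penpot scene [ 0.619 -0.377  0.   ] 0.63
penpot side [ 0.647 -0.342  0.   ] 0.9
```

Call:
play_rows(plan=[0,0,-0.2,0,0,0,0.05,-0.05,-0.4,0,0,0,0.2,-0.2,-0.52,0,0,0,0.37,-0.36,-0.52,0,0,0,0.54,-0.52,-0.52,0,0,0,0.71,-0.68,-0.52,0,0,0,0.87,-0.83,-0.52,0,0,0,1,-0.94,-0.52,0,0,0], hand=1, grip_force=20)

```text
clock: 2.4
ee_pos: [0.3133, -0.3628, 0.3311]
orientation: [3.111, 0.438, 0.001]
wrist_force: [-0.3, -1.0, -0.3]
width: 0.0921
finger_force: 0.0
```

Call:
play_rows(plan=[0.15,-0.14,0,0,0,0,0.32,-0.3,0,0,0,0,0.49,-0.46,0,0,0,0,0.66,-0.62,0,0,0,0,0.82,-0.78,0,0,0,0,0.93,-0.88,0,0,0,0,1,-0.94,0,0,0,0,1,-0.94,0,0,0,0,1,-0.94,0,0,0,0])

```text
clock: 3.3
ee_pos: [0.4528, -0.1301, 0.3307]
orientation: [3.111, 0.435, -0.001]
wrist_force: [-0.3, -1.1, 0.2]
width: 0.0915
finger_force: 0.0
```

```bash
cat > look.py <<'E'
from h import *
import sys
np.set_printoptions(precision=3,suppress=True)
s=robot.sense();im=read_camera("wrist")[:,:,::-1].copy(); cv2.imwrite(sys.argv[1],im)
print(s["clock"],s["ee_pos"],s["orientation"],s["width"])
for q,z in(("knob",.048),("ledge",.048),("weight_mid",.066),("case_mid",.0535),("jar",0),("penpot",0)):
    for r in place_of("wrist",q): print(q,np.round(r["pixel"],1),round(r["conf"],2),onz("wrist",r["pixel"],z))
E
python3 look.py pics/w1.png
```

```text
3.3 [ 0.453 -0.13   0.331] [ 3.111  0.435 -0.001] 0.09150537692989888
knob [319.5 186.7] 0.88 [ 0.422 -0.141  0.048]
weight_mid [317.1 229.6] 0.91 [ 0.356 -0.156  0.066]
weight_mid [268.6  91.4] 0.88 [ 0.541 -0.032  0.066]
weight_mid [160.2 175.6] 0.76 [0.377 0.102 0.066]
weight_mid [246.8 204.7] 0.61 [ 0.367 -0.036  0.066]
case_mid [385.2  94.2] 0.86 [ 0.585 -0.195  0.053]
jar [443.2 157.2] 0.85 [ 0.522 -0.339  0.   ]
penpot [468.9  92.2] 0.71 [ 0.633 -0.337  0.   ]
penpot [383.2  91.6] 0.53 [ 0.595 -0.201  0.   ]
```

View pics/w1.png

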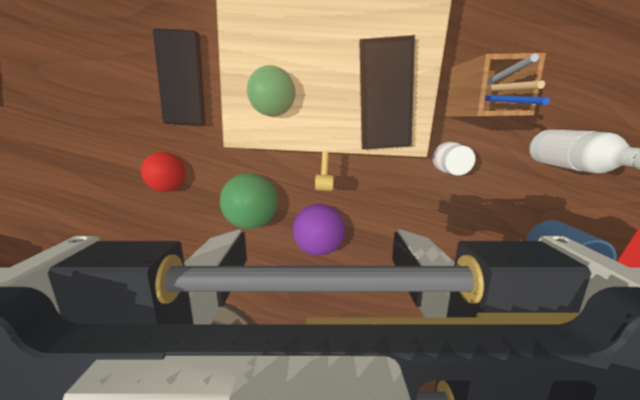

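The wrist view shows the knob drum at (324,184). The board's near edge runs from (223,148) to (428,156). The small green dome is at (271,90), the case at (387,92), purple at (319,229) and the large green one at (249,200).

```bash
python3 - <<'E'
from h import *
np.set_printoptions(precision=4,suppress=True)
a=onz("wrist",(223,147.5),.048);b=onz("wrist",(428.5,156.5),.048);d=a-b
print(a,b,np.linalg.norm(d),"yaw edge",np.arctan2(-d[0],d[1]),(a+b)/2)
l=onz("wrist",(218,0),.048);r=onz("wrist",(451,0),.048)
for p,q in((a,l),(b,r)): v=q-p; print("yaw side",np.arctan2(v[1],v[0]))
c=[onz("wrist",p,.054) for p in((361,40),(364,148),(414,37),(413,147))]
print([np.arctan2(*(c[i]-c[i+1])[1::-1]) for i in(0,2)],np.mean(c,0))
reg=outline_of("wrist","knob")
for r in reg:
    ys,xs=np.where(r["region"]);print(r["conf"],r["pixel"],xs.min(),xs.max(),ys.min(),ys.max())
im=cv2.imread("pics/w1.png")[130:210,270:380]
hsv=cv2.cvtColor(im,cv2.COLOR_BGR2HSV)
k=onz("wrist",(324,184),.05);print("knob",k, "mid+50",(a+b)/2-.05*np.array([np.cos(.23),np.sin(.23),0]))
E
```

```text
[0.4422 0.0223 0.048 ] [ 0.5169 -0.2933  0.048 ] 0.3242995826887788 yaw edge 0.2324765233857154 [ 0.4796 -0.1355  0.048 ]
yaw side 0.21228291680809566
yaw side 0.24364427502709718
[np.float64(0.3499302476608), np.float64(0.36262541146331395)] [ 0.5837 -0.1996  0.054 ]
0.69 [317.3, 65.5] 217 450 0 190
knob [ 0.4295 -0.1461  0.05  ] mid+50 [ 0.4309 -0.1469  0.048 ]
```

```bash
python3 - <<'E'
from h import *
print(go([.430,-.1465,.12],down(.232)))
E
```

```text
[-0.132  0.047  1.054  0.    -0.     0.085]
```

Call:
play_rows(plan=[-0.04,0.015,0.12,0,0,0.04,-0.08,0.03,0.3,0,0,0.085,-0.132,0.047,0.5,0,0,0.085,-0.132,0.047,0.7,0,0,0.085,-0.132,0.047,0.85,0,0,0.085,-0.132,0.047,0.97,0,0,0.085,-0.132,0.047,1,0,0,0.085,-0.132,0.047,1,0,0,0.085,-0.132,0.047,1,0,0,0.085], hand=0.62)

```text
clock: 4.6
ee_pos: [0.431, -0.1463, 0.1318]
orientation: [3.12, 0.365, 0.002]
wrist_force: [-0.1, 0.4, 0.5]
width: 0.057
finger_force: 0.0
```

```bash
python3 look.py pics/w2.png; python3 -c "
from h import *
print(go([.430,-.1465,.029],down(.232)))
print(proj('wrist',[.430,-.1465,.048]))"
```

```text
4.6 [ 0.431 -0.146  0.132] [3.12  0.365 0.002] 0.05698100179950169
knob [313.3 208.7] 0.88 [ 0.427 -0.143  0.048]
weight_mid [312.1 279.7] 0.93 [ 0.365 -0.156  0.066]
weight_mid [190.3 245.4] 0.9 [ 0.374 -0.044  0.066]
weight_mid [ 42.3 200.4] 0.67 [0.387 0.081 0.066]
case_mid [428.4  35.7] 0.9 [ 0.582 -0.196  0.053]
jar [523.7 152. ] 0.81 [ 0.521 -0.343  0.   ]
penpot [567.5  31.8] 0.57 [ 0.632 -0.335  0.   ]
[-0.003  0.001  0.511  0.001 -0.001  0.002]
[318.55506971 205.70599588]
```

View pics/w2.png

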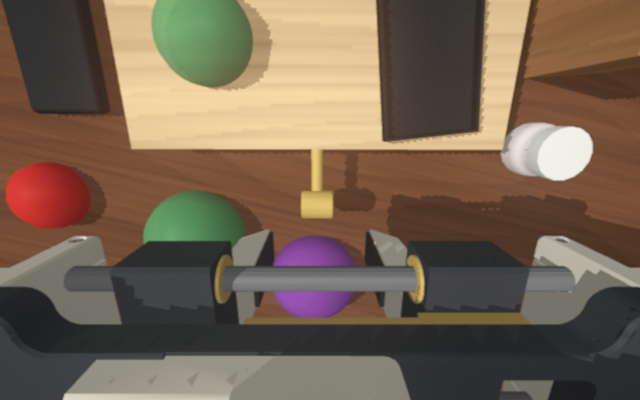

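The knob is at (317,204), within 2 px of where my estimate projects, and the board edge is level in the picture. I'll descend and pinch.

Call:
play_rows(plan=[0,0,0.1,0,0,0,0,0,0.22,0,0,0,0,0,0.33,0,0,0,0,0,0.42,0,0,0,0,0,0.48,0,0,0,0,0,0.51,0,0,0,0,0,0.51,0,0,0,0,0,0.51,0,0,0])

```text
clock: 5.75
ee_pos: [0.4306, -0.1462, 0.0292]
orientation: [3.12, 0.366, 0.001]
wrist_force: [0.1, 0.4, -0.1]
width: 0.0569
finger_force: 0.0
```

Call:
play_rows(plan=[0,0,0,0,0,0,0,0,0,0,0,0,0,0,0,0,0,0,0,0,0,0,0,0,0,0,0,0,0,0,0,0,0,0,0,0,0,0,0,0,0,0,0,0,0,0,0,0,0,0,0,0,0,0,0,0,0,0,0,0], hand=0.15, grip_force=22)

```text
clock: 6.75
ee_pos: [0.4299, -0.1445, 0.0289]
orientation: [-3.119, -0.367, 0.0]
wrist_force: [-0.9, 6.0, 4.8]
width: 0.028
finger_force: 22.0
```

The knob is gripped at a width of 28 mm. Now I'll make a monitor that works out the tilt from the TCP and the glass position from the green blob in the fixed cameras.

```bash
cat > mon.py <<'E'
from h import *
np.set_printoptions(precision=4,suppress=True)
yaw=.232;K0=np.array([.430,-.1455,.048]);ex=np.array([np.cos(yaw),np.sin(yaw),0]);ey=np.array([-ex[1],ex[0],0]);ez=np.array([0,0,1.])
H=K0+.310*ex-.012*ez; r=np.hypot(.310,.012);ph=np.arctan2(.012,.310)
s=robot.sense();g=s["ee_pos"]-.019*R.from_rotvec(s["orientation"]).as_matrix()[:,2]
th=np.arctan2((g-H)@ez,-(g-H)@ex)-ph
u=np.cos(th)*ex-np.sin(th)*ez; n=np.sin(th)*ex+np.cos(th)*ez
L=H-.012*u+.012*n
def board(c,px,h):
    o,d=ray(c,px); P=o+d*(((L+h*n-o)@n)/(d@n)); return (P-L)@u,(P-L)@ey
print("t %.2f tilt %.4f r %.4f F"%(s["clock"],th,np.linalg.norm((g-H)-((g-H)@ey)*ey)),s["wrist_force"],"pad",s["finger_force"],s["width"])
for c in("scene","side"):
    im=read_camera(c); hsv=cv2.cvtColor(im,cv2.COLOR_RGB2HSV)
    m=cv2.inRange(hsv,(45,90,30),(85,255,255))
    N,_,st,ce=cv2.connectedComponentsWithStats(m)
    for i in range(1,N):
        if st[i,4]>40:
            a,b=board(c,ce[i],.016)
            if -.25<a<0 and .04<b<.14: print(c,"glass",np.array([a,b]),st[i,4],ce[i])
    v=[(np.array(board(c,q["pixel"],.0055)),round(q["conf"],2)) for q in place_of(c,"case_mid")]
    print("   case",[x for x in v if -.3<x[0][0]<0][:1])
E
python3 mon.py
python3 - <<'E'
import numpy as np
r=np.hypot(.310,.012);p=np.arctan2(.012,.310)
for t in [.03,.06,.09,.12,.15,.155,.17,.2,.25,.3,.35,.4,.45]: print(t,np.round([(.310-r*np.cos(t+p))/.2,-(r*np.sin(t+p)-.012)/.2],4))
E
```

```text
t 6.75 tilt -0.0003 r 0.3101 F [-0.9402  5.9569  4.8159] pad 22.003518640995026 0.02795397769602594
scene glass [-0.1559  0.0851] 173 [313.3642 186.1156]
   case [(array([-0.1655, -0.0993]), 0.85)]
side glass [-0.164   0.0913] 258 [323.8527 201.6279]
   case [(array([-0.1685, -0.0773]), 0.82)]
0.03 [ 0.0025 -0.0465]
0.06 [ 0.0064 -0.0928]
0.09 [ 0.0117 -0.1391]
0.12 [ 0.0183 -0.1851]
0.15 [ 0.0264 -0.231 ]
0.155 [ 0.0278 -0.2386]
0.17 [ 0.0325 -0.2614]
0.2 [ 0.0428 -0.3067]
0.25 [ 0.063  -0.3816]
0.3 [ 0.087  -0.4554]
0.35 [ 0.1145 -0.5279]
0.4 [ 0.1457 -0.5989]
0.45 [ 0.1804 -0.6682]
```

Call:
play_rows(plan=[0,-0.003,-0.005,0,0,0,0.001,-0.007,-0.0155,0,0,0,0.002,-0.007,-0.031,0,0,0,0.003,-0.007,-0.0465,0,0,0,0.004,-0.007,-0.062,0,0,0,0.005,-0.007,-0.0775,0,0,0,0.0065,-0.007,-0.093,0,0,0,0.008,-0.007,-0.108,0,0,0,0.01,-0.007,-0.1235,0,0,0,0.012,-0.007,-0.139,0,0,0,0.014,-0.007,-0.1545,0,0,0,0.016,-0.007,-0.17,0,0,0,0.018,-0.007,-0.185,0,0,0,0.021,-0.007,-0.2,0,0,0,0.024,-0.007,-0.216,0,0,0,0.026,-0.007,-0.231,0,0,0,0.028,-0.007,-0.2386,0,0,0,0.028,-0.007,-0.2386,0,0,0,0.028,-0.007,-0.2386,0,0,0])

```text
clock: 8.85
ee_pos: [0.4352, -0.1433, 0.0766]
orientation: [-3.12, -0.366, 0.0]
wrist_force: [1.5, 4.3, -4.1]
width: 0.0276
finger_force: 22.0
```

```bash
python3 mon.py
```

```text
t 8.85 tilt 0.1547 r 0.3102 F [ 1.5171  4.2606 -4.061 ] pad 21.999619603157043 0.027630865205566926
scene glass [-0.1574  0.084 ] 188 [312.5691 181.9574]
   case [(array([-0.1653, -0.1011]), 0.96)]
side glass [-0.1648  0.0917] 262 [322.1908 195.8053]
   case [(array([-0.1767, -0.0907]), 0.96)]
```

Tilt is 0.155 and nothing has moved. Now I'll go up in small steps.

Call:
play_rows(plan=[0.002,0,-0.0076,0,0,0,0.0035,0,-0.0152,0,0,0,0.005,0,-0.0228,0,0,0,0.005,0,-0.0228,0,0,0,0.005,0,-0.0228,0,0,0,0.005,0,-0.0228,0,0,0])

```text
clock: 9.65
ee_pos: [0.4361, -0.1431, 0.0811]
orientation: [-3.12, -0.366, 0.001]
wrist_force: [0.4, 5.8, -4.5]
width: 0.0278
finger_force: 22.0
```

```bash
python3 mon.py
```

```text
t 9.65 tilt 0.1694 r 0.3102 F [ 0.4263  5.7907 -4.5191] pad 21.999747455120087 0.027841732777171536
scene glass [-0.1573  0.0844] 188 [312.5585 181.6915]
   case [(array([-0.1633, -0.0847]), 0.77)]
side glass [-0.1648  0.0912] 261 [321.9502 195.1303]
   case [(array([-0.1668, -0.0846]), 0.8)]
```

Call:
play_rows(plan=[0.002,0,-0.0076,0,0,0,0.0035,0,-0.0152,0,0,0,0.005,0,-0.0228,0,0,0,0.005,0,-0.0228,0,0,0,0.005,0,-0.0228,0,0,0,0.005,0,-0.0228,0,0,0])

```text
clock: 10.45
ee_pos: [0.4371, -0.1429, 0.0857]
orientation: [-3.12, -0.366, 0.0]
wrist_force: [0.6, 6.1, -4.9]
width: 0.0278
finger_force: 22.0
```

```bash
python3 mon.py
```

```text
t 10.45 tilt 0.1846 r 0.3102 F [ 0.5653  6.1308 -4.878 ] pad 21.99996829032898 0.027768658713557038
scene glass [-0.1574  0.0845] 190 [312.5    181.3526]
   case [(array([-0.1549, -0.0798]), 0.74)]
side glass [-0.1652  0.0915] 257 [321.8132 194.607 ]
   case [(array([-0.1658, -0.0744]), 0.66)]
```

Call:
play_rows(plan=[0.002,0,-0.0076,0,0,0,0.0035,0,-0.0152,0,0,0,0.0053,0,-0.0227,0,0,0,0.0053,0,-0.0227,0,0,0,0.0053,0,-0.0227,0,0,0,0.0053,0,-0.0227,0,0,0])

```text
clock: 11.25
ee_pos: [0.438, -0.1426, 0.0902]
orientation: [-3.12, -0.365, 0.001]
wrist_force: [0.7, 5.2, -4.8]
width: 0.0278
finger_force: 22.0
```

```bash
python3 mon.py
```

```text
t 11.25 tilt 0.1996 r 0.3103 F [ 0.7264  5.1927 -4.8488] pad 21.99981987476349 0.027759314264593986
scene glass [-0.1577  0.0846] 192 [312.474  180.9792]
   case [(array([-0.1781, -0.0846]), 0.95)]
side glass [-0.1651  0.0919] 264 [321.4886 194.0985]
   case [(array([-0.1624, -0.0925]), 0.87)]
```

Call:
play_rows(plan=[0.0019,0,-0.0075,0,0,0,0.0038,0,-0.015,0,0,0,0.0057,0,-0.0225,0,0,0,0.0057,0,-0.0225,0,0,0,0.0057,0,-0.0225,0,0,0,0.0057,0,-0.0225,0,0,0])

```text
clock: 12.05
ee_pos: [0.4391, -0.1423, 0.0947]
orientation: [-3.12, -0.365, 0.001]
wrist_force: [-0.2, 4.9, -4.6]
width: 0.0276
finger_force: 22.0
```

```bash
python3 mon.py
```

```text
t 12.05 tilt 0.2144 r 0.3103 F [-0.1789  4.8957 -4.5622] pad 21.999773383140564 0.027637674121743158
scene glass [-0.1579  0.0845] 187 [312.369  180.6257]
   case [(array([-0.2907,  0.0054]), 0.39)]
side glass [-0.1653  0.0915] 263 [321.2852 193.4449]
   case [(array([-0.1652, -0.0766]), 0.66)]
```

Call:
play_rows(plan=[0.0019,0,-0.0075,0,0,0,0.0038,0,-0.015,0,0,0,0.0057,0,-0.0225,0,0,0,0.006,0,-0.0225,0,0,0,0.006,0,-0.0225,0,0,0,0.006,0,-0.0225,0,0,0])

```text
clock: 12.85
ee_pos: [0.4403, -0.1421, 0.0992]
orientation: [-3.12, -0.365, 0.001]
wrist_force: [-0.3, 4.5, -4.7]
width: 0.028
finger_force: 22.0
```

```bash
python3 mon.py
```

```text
t 12.85 tilt 0.2294 r 0.3103 F [-0.301   4.5088 -4.6826] pad 21.99986904859543 0.02801141351247961
scene glass [-0.1579  0.0844] 192 [312.2396 180.3229]
   case [(array([-0.1617, -0.0861]), 0.89)]
side glass [-0.1654  0.0918] 261 [320.9808 192.9387]
   case [(array([-0.1694, -0.0762]), 0.9)]
```

Call:
play_rows(plan=[0.002,0,-0.0075,0,0,0,0.004,0,-0.015,0,0,0,0.0062,0,-0.0224,0,0,0,0.0062,0,-0.0224,0,0,0,0.0062,0,-0.0224,0,0,0,0.0062,0,-0.0224,0,0,0])

```text
clock: 13.65
ee_pos: [0.4415, -0.1418, 0.1036]
orientation: [-3.12, -0.365, 0.001]
wrist_force: [0.5, 6.0, -3.6]
width: 0.0275
finger_force: 22.0
```

```bash
python3 mon.py
```

```text
t 13.65 tilt 0.2443 r 0.3103 F [ 0.4589  6.0361 -3.572 ] pad 21.999923586845398 0.027452051666510716
scene glass [-0.1579  0.0848] 198 [312.2273 180.0455]
   case [(array([-0.1626, -0.0908]), 0.81)]
side glass [-0.1657  0.0916] 258 [320.7713 192.314 ]
   case [(array([-0.1595, -0.0636]), 0.85)]
```

Call:
play_rows(plan=[0.0022,0,-0.0074,0,0,0,0.0044,0,-0.0148,0,0,0,0.0066,0,-0.0223,0,0,0,0.0066,0,-0.0223,0,0,0,0.0066,0,-0.0223,0,0,0,0.0066,0,-0.0223,0,0,0])

```text
clock: 14.45
ee_pos: [0.4428, -0.1415, 0.1082]
orientation: [-3.12, -0.366, 0.001]
wrist_force: [-0.5, 5.2, -4.0]
width: 0.0278
finger_force: 22.0
```

```bash
python3 mon.py
```

```text
t 14.45 tilt 0.2595 r 0.3103 F [-0.4605  5.2434 -4.0024] pad 22.00000762939453 0.027755391479101443
scene glass [-0.1579  0.0846] 196 [312.0561 179.7551]
   case [(array([-0.1644, -0.0813]), 0.68)]
side glass [-0.1659  0.0922] 261 [320.4751 191.8429]
   case [(array([-0.1616, -0.0838]), 0.61)]
```

Call:
play_rows(plan=[0.0023,0,-0.0074,0,0,0,0.0046,0,-0.0148,0,0,0,0.0069,0,-0.0222,0,0,0,0.0069,0,-0.0222,0,0,0,0.0069,0,-0.0222,0,0,0,0.0069,0,-0.0222,0,0,0])

```text
clock: 15.25
ee_pos: [0.4441, -0.1412, 0.1126]
orientation: [-3.12, -0.365, 0.001]
wrist_force: [-0.4, 5.5, -2.9]
width: 0.0279
finger_force: 22.0
```

```bash
python3 mon.py
```

```text
t 15.25 tilt 0.2744 r 0.3103 F [-0.4174  5.473  -2.923 ] pad 22.000010311603546 0.0278781251632565
scene glass [-0.1588  0.0845] 196 [312.0102 179.2806]
   case [(array([-0.153 , -0.0857]), 0.81)]
side glass [-0.1659  0.0914] 262 [320.1794 191.1031]
   case [(array([-0.1653, -0.074 ]), 0.61)]
```

Call:
play_rows(plan=[0.0024,0,-0.0074,0,0,0,0.0048,0,-0.0148,0,0,0,0.0072,0,-0.0221,0,0,0,0.0072,0,-0.0221,0,0,0,0.0072,0,-0.0221,0,0,0,0.0072,0,-0.0221,0,0,0])

```text
clock: 16.05
ee_pos: [0.4455, -0.1408, 0.117]
orientation: [-3.12, -0.365, 0.001]
wrist_force: [-0.6, 5.7, -4.5]
width: 0.028
finger_force: 22.0
```

```bash
python3 mon.py
```

```text
t 16.05 tilt 0.2893 r 0.3104 F [-0.5741  5.7364 -4.5249] pad 21.999861001968384 0.027999680028437363
scene glass [-0.1584  0.0846] 200 [311.895 179.115]
   case [(array([-0.1525, -0.0826]), 0.71)]
side glass [-0.1663  0.092 ] 260 [319.9346 190.65  ]
   case [(array([-0.1627, -0.0754]), 0.61)]
```

Call:
play_rows(plan=[0.0025,0,-0.0073,0,0,0,0.005,0,-0.0146,0,0,0,0.0076,0,-0.022,0,0,0,0.0076,0,-0.022,0,0,0,0.0076,0,-0.022,0,0,0,0.0076,0,-0.022,0,0,0])

```text
clock: 16.85
ee_pos: [0.4471, -0.1405, 0.1214]
orientation: [-3.12, -0.365, 0.001]
wrist_force: [-0.3, 5.3, -4.9]
width: 0.0281
finger_force: 22.0
```

```bash
python3 mon.py
```

```text
t 16.85 tilt 0.3045 r 0.3103 F [-0.3022  5.3412 -4.8508] pad 21.999915540218353 0.028083273060920486
scene glass [-0.1584  0.0845] 197 [311.7411 178.8426]
   case [(array([-0.153 , -0.0892]), 0.61)]
side glass [-0.1662  0.0918] 259 [319.5444 190.0154]
   case [(array([-0.1672, -0.0815]), 0.75)]
```

Call:
play_rows(plan=[0.0026,0,-0.0073,0,0,0,0.0052,0,-0.0146,0,0,0,0.0079,0,-0.0219,0,0,0,0.0079,0,-0.0219,0,0,0,0.0079,0,-0.0219,0,0,0,0.0079,0,-0.0219,0,0,0])

```text
clock: 17.65
ee_pos: [0.4486, -0.1401, 0.1258]
orientation: [-3.12, -0.365, 0.001]
wrist_force: [0.7, 4.6, -4.5]
width: 0.0279
finger_force: 22.0
```

```bash
python3 mon.py
```

```text
t 17.65 tilt 0.3194 r 0.3104 F [ 0.6611  4.5682 -4.4527] pad 22.000092566013336 0.027878254886577393
scene glass [-0.1586  0.0842] 201 [311.5522 178.5174]
   case [(array([-0.1507, -0.0845]), 0.84)]
side glass [-0.1661  0.0918] 264 [319.1477 189.4659]
   case [(array([-0.1636, -0.091 ]), 0.73)]
```

Call:
play_rows(plan=[0.0027,0,-0.0072,0,0,0,0.0054,0,-0.0145,0,0,0,0.0083,0,-0.0217,0,0,0,0.0083,0,-0.0217,0,0,0,0.0083,0,-0.0217,0,0,0,0.0083,0,-0.0217,0,0,0])

```text
clock: 18.45
ee_pos: [0.4502, -0.1398, 0.1302]
orientation: [-3.12, -0.365, 0.001]
wrist_force: [-0.1, 5.1, -4.5]
width: 0.0277
finger_force: 22.0
```

```bash
python3 mon.py
```

```text
t 18.45 tilt 0.3344 r 0.3104 F [-0.1038  5.0764 -4.5428] pad 22.000147104263306 0.027675741023030866
scene glass [-0.155   0.0846] 201 [311.194  179.0896]
   case [(array([-0.1622, -0.0862]), 0.88)]
side glass [-0.1598  0.092 ] 263 [316.9696 189.2243]
   case [(array([-0.1672, -0.0843]), 0.86)]
```

Both cameras show the glass 4–6 mm lower, so it has started to slide. I'll hold.

Call:
play_rows(plan=[0,0,0,0,0,0,0,0,0,0,0,0,0,0,0,0,0,0,0,0,0,0,0,0])

```text
clock: 19.05
ee_pos: [0.4502, -0.1398, 0.1302]
orientation: [-3.12, -0.365, 0.001]
wrist_force: [0.3, 4.7, -4.5]
width: 0.0278
finger_force: 22.0
```

```bash
python3 mon.py
```

```text
t 19.05 tilt 0.3345 r 0.3104 F [ 0.2685  4.7169 -4.5233] pad 22.000068426132202 0.027787171863168036
scene glass [-0.1321  0.0848] 204 [309.0931 184.1275]
   case [(array([-0.166 , -0.0878]), 0.92)]
side glass [-0.1336  0.0928] 253 [309.5296 190.6403]
   case [(array([-0.1565, -0.0923]), 0.61)]
```

Call:
play_rows(plan=[0,0,0,0,0,0,0,0,0,0,0,0,0,0,0,0,0,0,0,0,0,0,0,0,0,0,0,0,0,0,0,0,0,0,0,0,0,0,0,0,0,0,0,0,0,0,0,0,0,0,0,0,0,0,0,0,0,0,0,0,0,0,0,0,0,0,0,0,0,0,0,0,0,0,0,0,0,0,0,0,0,0,0,0,0,0,0,0,0,0])

```text
clock: 20.75
ee_pos: [0.4502, -0.1397, 0.1302]
orientation: [-3.12, -0.365, 0.001]
wrist_force: [-0.7, 4.4, -3.3]
width: 0.0279
finger_force: 22.0
```

```bash
python3 mon.py; python3 - <<'E'
import cv2,numpy as np
from h import *
a=read_camera("scene")[100:260,200:400,::-1];b=read_camera("side")[110:270,240:440,::-1]
cv2.imwrite("pics/hold.png",cv2.resize(np.hstack([a,b]),(800,320),interpolation=cv2.INTER_CUBIC))
E
```

```text
t 20.75 tilt 0.3347 r 0.3104 F [-0.6634  4.3935 -3.3049] pad 22.00028747320175 0.0279480417774359
scene glass [-0.0319  0.0835] 209 [299.0431 206.6364]
   case [(array([-0.1531, -0.0753]), 0.62)]
side glass [-0.0376  0.0897] 240 [283.4375 194.4875]
   case [(array([-0.1661, -0.0753]), 0.76)]
```

View pics/hold.png

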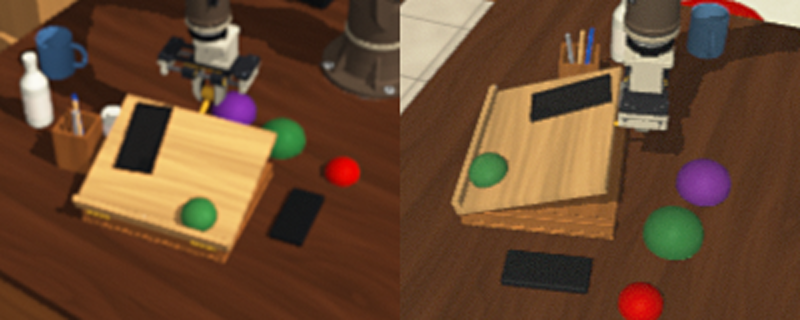

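The glass rests at the ledge: (199,213) in the left half of the picture and (487,170) in the right half. The case has not moved. I'll hold a little longer, then lower along the same arc.

Call:
play_rows(plan=[0,0,0,0,0,0,0,0,0,0,0,0,0,0,0,0,0,0,0,0,0,0,0,0,0,0,0,0,0,0])

```text
clock: 21.55
ee_pos: [0.4502, -0.1398, 0.1302]
orientation: [-3.12, -0.366, 0.001]
wrist_force: [0.1, 5.4, -3.5]
width: 0.0283
finger_force: 22.0
```

```bash
python3 mon.py; python3 - <<'E'
import numpy as np
r=np.hypot(.310,.012);p=np.arctan2(.012,.310)
X=lambda t:(.310-r*np.cos(t+p))/.2; Z=lambda t:-(r*np.sin(t+p)-.012)/.2
for t in np.arange(.3345,-.01,-.0223): print(round(t,3),np.round([X(t)-X(.3345),Z(t)-Z(.3345)],4))
E
```

```text
t 21.55 tilt 0.3347 r 0.3104 F [ 0.0791  5.3511 -3.4506] pad 22.00032502412796 0.028279587577397652
scene glass [-0.0319  0.0835] 209 [299.0431 206.6364]
   case [(array([-0.1666, -0.0986]), 0.61)]
side glass [-0.0374  0.0896] 241 [283.4149 194.4606]
   case [(array([-0.1667, -0.0675]), 0.87)]
0.334 [0. 0.]
0.312 [-0.0123  0.0323]
0.29 [-0.0238  0.065 ]
0.268 [-0.0346  0.0978]
0.245 [-0.0446  0.1309]
0.223 [-0.054   0.1642]
0.201 [-0.0625  0.1977]
0.178 [-0.0704  0.2314]
0.156 [-0.0774  0.2653]
0.134 [-0.0837  0.2993]
0.112 [-0.0893  0.3334]
0.089 [-0.0941  0.3677]
0.067 [-0.0981  0.4021]
0.045 [-0.1014  0.4365]
0.022 [-0.1039  0.471 ]
0.0 [-0.1056  0.5055]
```

Call:
play_rows(plan=[-0.003,0,0.008,0,0,0,-0.0123,0,0.0323,0,0,0,-0.018,0,0.0486,0,0,0,-0.0238,0,0.065,0,0,0,-0.0292,0,0.0814,0,0,0,-0.0346,0,0.0978,0,0,0,-0.0396,0,0.1143,0,0,0,-0.0446,0,0.1309,0,0,0,-0.0493,0,0.1475,0,0,0,-0.054,0,0.1642,0,0,0,-0.0583,0,0.181,0,0,0,-0.0625,0,0.1977,0,0,0,-0.0665,0,0.2145,0,0,0,-0.0704,0,0.2314,0,0,0,-0.0739,0,0.2483,0,0,0,-0.0774,0,0.2653,0,0,0,-0.0806,0,0.2823,0,0,0,-0.0837,0,0.2993,0,0,0,-0.0866,0,0.3164,0,0,0,-0.0893,0,0.3334,0,0,0])

```text
clock: 23.75
ee_pos: [0.4328, -0.1439, 0.0635]
orientation: [3.12, 0.366, -0.001]
wrist_force: [-2.5, 5.7, -1.4]
width: 0.0279
finger_force: 22.0
```

```bash
python3 mon.py
```

```text
t 23.75 tilt 0.1116 r 0.3104 F [-2.4705  5.7402 -1.3762] pad 21.999807357788086 0.027899160781380796
scene glass [-0.0313  0.0838] 188 [300.0053 206.8457]
   case [(array([-0.148 , -0.0842]), 0.94)]
side glass [-0.0352  0.0897] 255 [285.4078 196.6941]
   case [(array([-0.1682, -0.0723]), 0.7)]
```

Call:
play_rows(plan=[-0.0024,0,0.0171,0,0,0,-0.0048,0,0.0343,0,0,0,-0.0068,0,0.0515,0,0,0,-0.0088,0,0.0687,0,0,0,-0.0105,0,0.0859,0,0,0,-0.0121,0,0.1031,0,0,0,-0.0134,0,0.1203,0,0,0,-0.0146,0,0.1376,0,0,0,-0.0152,0,0.148,0,0,0,-0.0156,0,0.157,0,0,0,-0.016,0,0.164,0,0,0,-0.0163,0,0.17,0,0,0,-0.0163,0,0.1725,0,0,0,-0.0163,0,0.1725,0,0,0,-0.0163,0,0.1725,0,0,0,-0.0163,0,0.1725,0,0,0])

```text
clock: 25.55
ee_pos: [0.4296, -0.1446, 0.0298]
orientation: [3.12, 0.366, -0.0]
wrist_force: [-6.3, 6.9, 13.4]
width: 0.0278
finger_force: 22.0
```

```bash
python3 mon.py
```

```text
t 25.55 tilt 0.0025 r 0.3104 F [-6.3405  6.9429 13.354 ] pad 21.999987959861755 0.027805292132954636
scene glass [-0.0309  0.0839] 177 [300.3503 207.1808]
   case [(array([-0.1736, -0.0906]), 0.97)]
side glass [-0.0347  0.0903] 259 [286.2973 197.9459]
   case []
```

The top is seated: there is 13 N upward force on the tool. I'll ease off slightly, open, and rise straight up.

Call:
play_rows(plan=[0,0,-0.004,0,0,0,0,0,-0.005,0,0,0,0,0,-0.005,0,0,0])

```text
clock: 26.05
ee_pos: [0.4296, -0.1446, 0.0301]
orientation: [3.12, 0.366, -0.001]
wrist_force: [-1.7, 5.6, -2.6]
width: 0.0279
finger_force: 22.0
```

Call:
play_rows(plan=[0,0,0,0,0,0,0,0,0,0,0,0,0,0,0,0,0,0,0,0,0,0,0,0,0,0,0,0,0,0,0,0,0,0,0,0,0,0,0,0,0,0,0,0,0,0,0,0], hand=0.62)

```text
clock: 26.85
ee_pos: [0.4298, -0.1447, 0.0298]
orientation: [3.12, 0.366, -0.0]
wrist_force: [0.4, -0.6, 0.5]
width: 0.0569
finger_force: 0.0
```

Call:
play_rows(plan=[0,0,-0.03,0,0,0,0,0,-0.08,0,0,0,0,0,-0.15,0,0,0,0,0,-0.25,0,0,0,0,0,-0.37,0,0,0,0,0,-0.5,0,0,0,0,0,-0.65,0,0,0,0,0,-0.8,0,0,0,0,0,-0.9,0,0,0,0,0,-0.9,0,0,0])

```text
clock: 27.85
ee_pos: [0.4315, -0.1449, 0.2133]
orientation: [3.118, 0.365, 0.008]
wrist_force: [1.3, 0.7, -0.3]
width: 0.057
finger_force: 0.0
```

```bash
sed 's/^th=.*/th=0./' mon.py > mon0.py; python3 mon0.py; python3 look.py pics/w3.png
```

```text
t 27.85 tilt 0.0000 r 0.3657 F [ 1.3202  0.6503 -0.2955] pad 0.0 0.05695217336211837
scene glass [-0.0309  0.0838] 177 [300.3503 207.1808]
   case [(array([-0.1504, -0.0867]), 0.65)]
side glass [-0.0347  0.09  ] 257 [286.3385 197.9027]
   case [(array([-0.1579,  0.2767]), 0.74)]
28.05 [ 0.429 -0.145  0.209] [-3.12  -0.366  0.002] 0.05688449959129433
knob [317.2 183.9] 0.77 [ 0.43  -0.143  0.048]
weight_mid [215.6 216.6] 0.85 [ 0.37  -0.037  0.066]
weight_mid [100.2 180.6] 0.78 [0.383 0.093 0.066]
weight_mid [318.  246.3] 0.61 [ 0.361 -0.16   0.066]
case_mid [402.5  53.8] 0.92 [ 0.584 -0.196  0.053]
jar [478.3 142.7] 0.83 [ 0.521 -0.336  0.   ]
penpot [515.2  48.7] 0.55 [ 0.634 -0.336  0.   ]
```

View pics/w3.png

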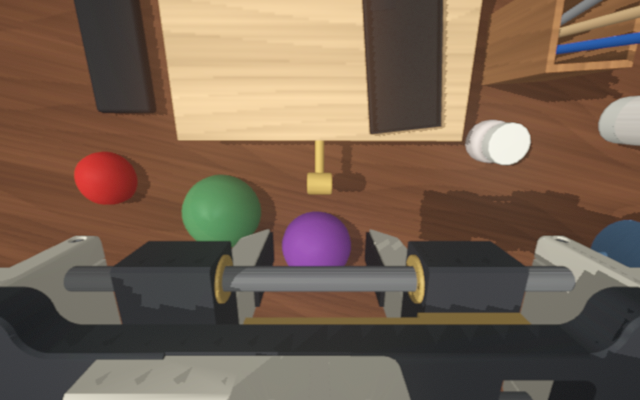

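The top is flat, the knob is free at (319,183), and the case is within 2 mm of its start. The glass reads -31 to -35 mm from the ledge. I'm handing in.

```bash
python3 -c "
from rig import robot
print(robot.finish_job())"
```

```text
the job is handed in; nothing more can be done
None
```

I handed the job in after about 28 s of the 72 s (no verdict was returned): the glass started sliding at a tilt of about 0.33 rad and rests against the foot ledge, the phone case is within about 2 mm of where it lay, and the top is down flat with the knob released.

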